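# Fit the camera to a microscope head and share the light

### The job

Get the trinocular microscope head ready for its camera. The camera module lies on its side: first stand it upright on its round nose on the bench and let go, then take it again from above and set it, nose down and upright, inside the low rim of the round seat on top of the head. Also pull or push the rod in the head's side, which is now fully in or fully out, to its middle click, so that the light is shared; do not drop or knock over the camera, and leave the other things on the bench where they are.

Things in the scene. Friction and masses are not known exactly. Their poses are not given: they have to be found in the camera images.
- cam_mid (a point): Centre of the loose camera module, 100 mm long, about 0.25 kg: a bare aluminium body 46 x 46 mm with three thin dark grooves, and a dark round nose 44 mm in diameter. It starts lying on a flat side (centre 23 mm up), nose roughly to the robot's left (+y). +x runs from nose to tail, z up while it lies. Nose: x = -50 to -16 mm; square  x = -16 to +50 mm.
- cam_nose (a point): Centre of the camera's flat nose face (the end on which it is to stand), 50 mm from cam_mid; +x points into the camera, to the tail.
- cam_tail (a point): Centre of the camera's flat square tail face, 50 mm from cam_mid on the other side.
- port (a point): Centre of the camera seat's floor on top of the microscope head, 140 mm above the bench: flat, round, 60 mm wide, in a dark rim 5 mm high and wide; z up. The head, fixed, is a white box 130 x 130 mm, 120 mm high on a dark base, seat in the middle; two dark-ended eyepieces slant up from its -x side (this frame) to 160 mm high, 155 mm from the seat's axis. The rod leaves its -y side.
- rod_knob (a point): Centre of the rod's dark cylindrical knob, 24 mm in diameter, 34 mm long, axis level along y of this frame (same axes as port), 75 mm above the bench; with the rod fully in it is 145 mm from the seat's axis, 80 mm out from the white wall. Between knob and wall is the bare steel rod, 8 mm thick. Pulling moves it along -y, up to 36 mm.
- rod (a joint): How far the rod is pulled out of the head, m: 0 fully in, 0.018 the middle click, 0.036 fully out. It starts at either end (and slips home there in the first moments). All three are spring detents: it takes about 8 N along the rod to leave any of them, and let go within 4 mm of the middle it snaps to it by itself.
- holder: Bystander: blue metal circuit-board holder with a board, 75 x 140 x 26 mm, lying on the bench; origin under its centre.
- bottle: Bystander: clear bottle, 48 mm in diameter, 120 mm high, standing; origin under its centre.
- pot: Bystander: black open pot, 72 mm in diameter, 55 mm high; origin under its centre.
- driver: Bystander: screwdriver 170 mm long lying on the bench; origin under its middle.
- camera: The whole camera module described under cam_mid; its own origin lies 23 mm from cam_mid, at the centre of the side it starts lying on, same axes.
Not all that is in view belongs to the job. What is shaped like the camera but blue is not meant.

How it is judged:
By the outcome, as a careful person would: the job done as asked, in the order asked, and still so for the second after the job is handed in, with the robot touching nothing.
It also fails if it takes over 70 s, if anything falls off the work surface, if the arm or the gripper's body presses on something with over 40 N, if the wrist force passes 120 N, or if a joint passes its speed limit or range.

### The arm

A 6-joint arm with a two-finger parallel gripper is mounted at the origin on the work surface. World frame = base frame: x ahead of the robot, y to its left, z up, the work surface at z = 0. Lengths are in mm, angles in rad, forces in N, time in s.
With the tool pointing down it reaches from about 350 to 850 mm from the base axis. Payload 8.1 kg.
Tool frame: the origin (TCP) lies on the centre line of the jaws, within the pads' length; the fingertips stand 22 mm ahead of it and the grasp point (between the pads) lies 3 mm ahead of it (tip_reach is the distance from the TCP to the fingertips, in mm); z points along the fingers, y is the line along which they close (so a half turn about z gives the same grasp; the last joint's range is limited). The gripper opens to 93 mm and grips with 3 to 60 N. Pads are 15 mm wide; open, the fingers measure 128 mm over their backs; the gripper's body (75 mm by 188 mm) begins 65 mm behind the grasp point.
Start: joints at [-1.405, 0.13, 1.488, -0, 1.523, -0.085], TCP at [148.928, -581.228, 240.635] pointing down, gripper open.
Joint ranges: [-2.96, 2.96], [-0.89, 2.26], [0.02, 2.5], [-1.34, 4.48], [0, 2.73], [-2.66, 2.66]. Speed limits (rad/s): [2.39, 2.39, 2.79, 3.14, 3.14, 3.14].

### API

Orientations are given as a 3x3 rotation matrix whose columns are the frame's x, y, z axes.
In Python, from plant import * gives the robot as it stands. The module is installed in compiled form; this text tells all that it offers.
- The arm moves only by the shell command python3 -m jog 'ROWS'. ROWS is JSON, a list that holds one entry, the list of rows, each a list of 5 numbers: the shift along the tool's x, y, z as a fraction of full scale, then the turn about the tool's z as a fraction of full scale, then the finger opening in mm, from 0 to 93. A call has 1 to 10 rows; each row is the pose to reach, as a shift and turn from the pose commanded when the call began, along the tool's axes at that moment; what a row does not reach only later rows make up. Full scale, the value 1, is 20 cm for a shift and 45 degrees for a turn. A row lasts 1/10 s, in which the tool goes at most 50 mm and 8.59 degrees, less where a joint would pass 70% of its speed; a pose out of reach is approached as far as the arm can. A call with a number of a shift or a turn outside -1 to 1 is refused whole. A call with a gripper value outside its range is refused whole. The fingers move at their own pace and stop on an object; the grip force is fixed at half the most. Time passes only in rows, so rows that repeat a pose let the fingers close. It gives the time, the measured TCP pose, the force, the opening and the grip force at its end, in the units of the state.
- get_obs(): the state, without advancing time (a new reading comes with each control period).
- read_camera(name): name is "scene" or "top" or "wrist"; returns the picture (480x640x3 uint8, red, green, blue); there is no depth.
- get_calibration(name): a dict with "intrinsics" (3x3 intrinsics, pixels), "R" (3x3) and "t" (3): a world point X has camera coordinates R X + t. Camera axes: x right, y down, z forward; pixel columns grow to the right and rows downward; lengths in mm; the calibration is good to about 2 mm. A picture is of the moment at which its call begins: read the wrist's pose just before it. get_calibration takes no time and is no camera call; for the wrist camera it gives the pose at the moment of the call.
- close_job(): hands the job in; it is judged then, once.
The state is a dict: "time_s": time; "joint_positions": joint angles; "qd": joint speeds; "joint_torque": joint torques, N m; "position": TCP position; "tcp_rot": TCP orientation; "contact_force": force on the tool from outside, world axes, zero at the start; "moment": the same for the moment, N m; "finger_gap": opening from 0.0 (shut) to 1.0 (fully open); "finger_force": force on a finger pad.
Only numpy, scipy, OpenCV 4.12 (cv2) and the standard library are available. Lean on these libraries where they do the work, as an engineer would, in place of code of your own. Each camera call takes 0.05 s, during which the arm holds its last target. There are 200 camera calls.

## Working session

There is one attempt and no reset: what is moved stays moved. The work goes in short steps, Python scripts to look and compute and a shell command to move; the robot and the scene stay as the last step left them, time stands still between calls to the robot, and variables do not carry over. Pictures are saved under pics/ and viewed, at most 10 in all, crops included, and the job is handed in when it is done.

```bash
mkdir -p pics; cat > h.py <<'E'
from plant import *
import numpy as np, cv2
def cast(cal,px,z):
    K,R,t=[np.array(cal[k],float) for k in("intrinsics","R","t")]; t=t.ravel()
    px=np.atleast_2d(np.array(px,float)); d=np.c_[px,np.ones(len(px))]@np.linalg.inv(K).T@R
    o=-R.T@t; return o+d*((z-o[2])/d[:,2])[:,None]
def proj(cal,X):
    K,R,t=[np.array(cal[k],float) for k in("intrinsics","R","t")]
    p=(np.atleast_2d(X)@R.T+t.ravel())@K.T; return p[:,:2]/p[:,2:]
def snap(name,f=None):
    cal=get_calibration(name); im=cv2.cvtColor(read_camera(name),cv2.COLOR_RGB2BGR)
    if f: cv2.imwrite("pics/"+f,im)
    return cal,im
E
python3 - <<'E'
from h import *
np.set_printoptions(precision=3,suppress=True)
for n in("top","scene"):
    c,i=snap(n,n+"1.png"); print(n,c)
o=get_obs();print(o)
E
```

```text
top {'intrinsics': array([[567.892,   0.   , 327.064],
       [  0.   , 567.892, 241.205],
       [  0.   ,   0.   ,   1.   ]]), 'R': array([[ 0.005, -1.   ,  0.005],
       [-0.987, -0.006, -0.162],
       [ 0.162, -0.004, -0.987]]), 't': array([   5.705,  531.705, 1431.53 ])}
scene {'intrinsics': array([[623.992,   0.   , 312.525],
       [  0.   , 623.992, 237.281],
       [  0.   ,   0.   ,   1.   ]]), 'R': array([[ 0.704,  0.711, -0.012],
       [ 0.588, -0.592, -0.552],
       [-0.399,  0.381, -0.834]]), 't': array([-383.524, -237.306, 1748.447])}
{'time_s': 0.1, 'joint_positions': array([-1.405,  0.131,  1.489, -0.   ,  1.523, -0.085]), 'qd': array([-0.001, -0.002,  0.001, -0.   ,  0.002,  0.   ]), 'joint_torque': array([  0.001, -56.134, -49.31 ,   0.077,   0.029,  -0.   ]), 'position': array([ 148.864, -580.743,  239.693]), 'tcp_rot': array([[ 0.969,  0.248, -0.   ],
       [ 0.248, -0.969,  0.002],
       [ 0.   , -0.002, -1.   ]]), 'contact_force': array([-0.386,  0.049, -0.027]), 'moment': array([-0.026,  0.046, -0.051]), 'finger_force': 0.0, 'finger_gap': 1.0017667490543065}
```

View pics/top1.png

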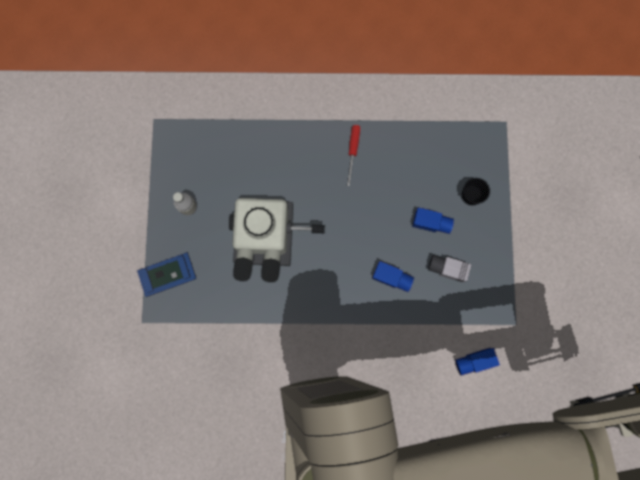

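View pics/scene1.png

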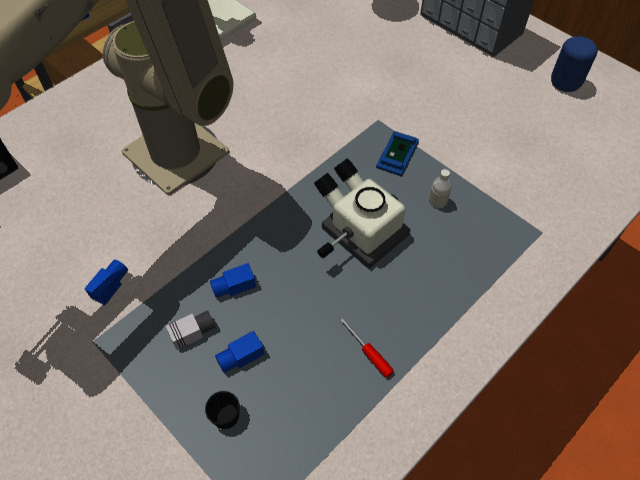

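Top view: the candidates are the silver body with a dark nose (450,266) and blue look-alikes at (433,220), (393,275) and (477,361). I choose the silver one. The head seat is at (259,221), the knob at (318,228). Next: measure all of these and make one close crop.

```bash
python3 - <<'E'
from h import *
np.set_printoptions(precision=1,suppress=True)
T,ti=snap("top"); S,si=snap("scene")
for n,c,px in(("top",T,(450,266)),("scene",S,(190,330))):print("cam",n,cast(c,px,23))
for n,c,px in(("top",T,(259,221)),("scene",S,(370,201))):print("port",n,cast(c,px,142))
for n,c,px in(("top",T,(318,228)),("scene",S,(325,250))):print("knob",n,cast(c,px,75))
for px,n in (((433,220),'b1'),((393,275),'b2'),((477,361),'b3')):print(n,cast(T,px,23))
print('pot',cast(T,(475,191),30),'driver',cast(T,(353,155),10),'holder',cast(T,(167,274),15))
cs=[cv2.resize(i[y-60:y+60,x-80:x+80],None,fx=2.5,fy=2.5,interpolation=cv2.INTER_CUBIC) for i,x,y in((ti,450,250),(si,200,330),(ti,280,230),(si,360,215))]
cv2.imwrite("pics/crop1.png",np.vstack([np.hstack(cs[:2]),np.hstack(cs[2:])]))
W,wi=snap("wrist","w1.png");print(W)
E
```

```text
cam top [[ 471.2 -313.5   23. ]]
cam scene [[ 467.3 -315.6   23. ]]
port top [[564.3 175.1 142. ]]
port scene [[565.5 172.8 142. ]]
knob top [[560.5  32.2  75. ]]
knob scene [[556.8  31.3  75. ]]
b1 [[ 593.7 -272.    23. ]]
b2 [[ 446.7 -163.9   23. ]]
b3 [[ 227.9 -375.1   23. ]]
pot [[ 671.8 -384.6   30. ]] driver [[775.7 -60.8  10. ]] holder [[446.7 427.4  15. ]]
{'intrinsics': array([[366.3,   0. , 323. ],
       [  0. , 366.3, 243.4],
       [  0. ,   0. ,   1. ]]), 'R': array([[ 0.2, -1. , -0. ],
       [-0.9, -0.2,  0.3],
       [-0.3, -0.1, -1. ]]), 't': array([-600.6,  -33.1,  394.1])}
```

View pics/crop1.png

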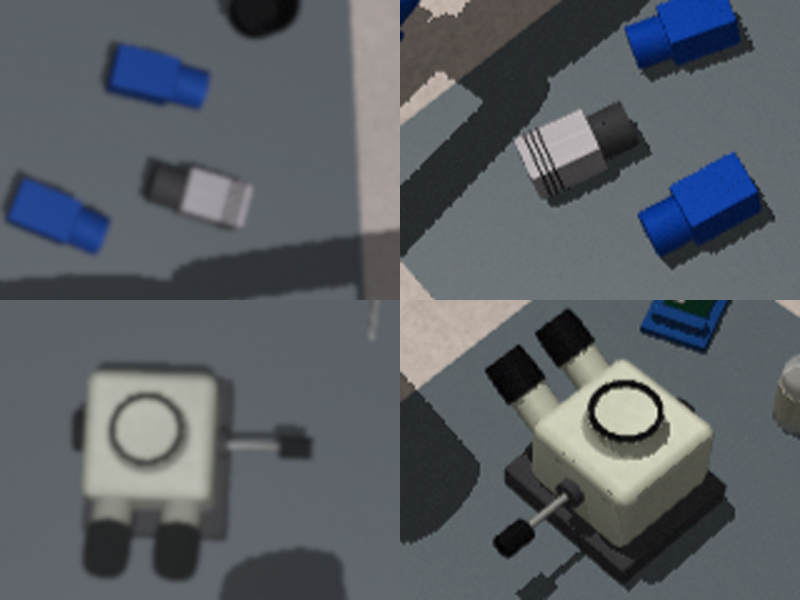

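The crop confirms it: silver body, three grooves at the tail, dark nose toward +y. The knob is about 143 mm from the seat, so the rod is fully in. I'll move above the camera and turn the closing line across its axis.

```bash
python3 -m jog '[[[0.94,-0.45,0,-0.72,93],[0.94,-0.45,0,-0.72,93],[0.94,-0.45,0,-0.72,93],[0.94,-0.45,0,-0.72,93],[0.94,-0.45,0,-0.72,93],[0.94,-0.45,0,-0.72,93],[0.94,-0.45,0,-0.72,93]]]'; python3 - <<'E'
from h import *
np.set_printoptions(precision=3,suppress=True)
T,ti=snap("top")
c=ti[235:295,415:485].astype(int); m=((c.min(2)>115)).astype(np.uint8)
n,l,st,ce=cv2.connectedComponentsWithStats(m); k=1+st[1:,4].argmax(); print(st[k],ce[k]+[415,235])
ys,xs=np.where(l==k); r=cv2.minAreaRect(np.c_[xs+415,ys+235].astype(np.float32)); print(r)
print(cast(T,cv2.boxPoints(r),46)); o=get_obs(); print(o['time_s'],o['position'],o['tcp_rot'])
E
```

```text
time_s: 0.95
position: [308.1, -448.0, 240.7]
tcp_rot: [[0.686, 0.728, -0.0], [0.728, -0.686, -0.0], [-0.001, -0.0, -1.0]]
contact_force: [0.6, -0.4, -0.4]
finger_gap: 1.003
finger_force: 0.0
[ 28  25  28  19 379] [455.997 269.111]
((456.35845947265625, 268.74530029296875), (25.27433967590332, 17.170068740844727), 15.945395469665527)
[[ 448.817 -286.83    46.   ]
 [ 491.719 -300.209   46.   ]
 [ 474.027 -362.429   46.   ]
 [ 431.285 -348.777   46.   ]]
1.0 [ 307.735 -448.25   240.575] [[ 0.686  0.727 -0.001]
 [ 0.727 -0.686 -0.   ]
 [-0.001 -0.    -1.   ]]
```

```bash
python3 -m jog '[[[0.97,0.14,0,-0.61,93],[0.97,0.14,0,-0.61,93],[0.97,0.14,0,-0.61,93],[0.97,0.14,0,-0.61,93],[0.97,0.14,0,-0.61,93],[0.97,0.14,0,-0.61,93],[0.97,0.14,0,-0.61,93]]]'; python3 - <<'E'
from h import *
np.set_printoptions(precision=3,suppress=True)
W,i=snap("wrist","w2.png"); print(W['R'],-W['R'].T@W['t'].ravel(),proj(W,[[461.5,-324.6,46]]))
E
```

```text
time_s: 1.7
position: [460.7, -326.8, 240.4]
tcp_rot: [[0.275, 0.962, -0.001], [0.962, -0.275, -0.0], [-0.0, -0.001, -1.0]]
contact_force: [0.2, -0.6, 0.8]
finger_gap: 1.001
finger_force: 0.0
[[ 0.961 -0.275 -0.001]
 [-0.262 -0.92   0.292]
 [-0.081 -0.281 -0.956]] [ 485.394 -249.253  385.37 ] [[321.026 218.496]]
```

View pics/w2.png

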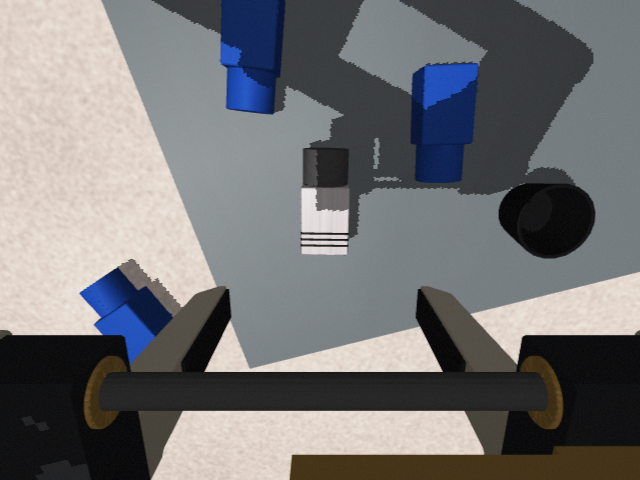

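The wrist view shows the camera aligned with the tool: nose top (325,150), body corners (302,187), (348,187), (348,254), (302,254).

```bash
python3 - <<'E'
from h import *
np.set_printoptions(precision=1,suppress=True)
W=get_calibration("wrist"); i=cv2.imread("pics/w2.png").astype(int)
for r in (192,200,220,228,250):
    x=np.where(i[r,280:370].min(1)>75)[0]+280; print(r,x.min(),x.max())
for c in(310,):
    print(i[180:192,c].mean(1), i[249:260,c].mean(1), i[142:156,c].mean(1))
p=cast(W,[(301.5,187),(349,187),(349,248),(301.5,248)],46); print(p)
p=cast(W,[(301.5,254.5),(349,254.5)],46);print(p, p.mean(0))
o=get_obs(); R=np.array(o['tcp_rot']);print(o['position'])
tail=p.mean(0)[:2]; nosedir=R[:2,0]; mid=tail+50*nosedir; g=tail+20*nosedir
d=np.r_[g,26]-o['position']; print('mid',mid,'grasp',g,'tool shift/200',R.T@d/200)
E
```

```text
192 280 369
200 280 369
220 280 369
228 280 369
250 280 369
[ 70.3  71.3  73.7  73.7  74.7  72.   63.3 103.7 191.3 224.7 228.3 228.7] [216.7 218.7 216.3 216.3 212.7 165.  137.  137.7 136.3 139.  138. ] [141.3  62.   66.3 111.3 106.3  51.3  29.7  48.3  67.7  67.7  70.3  70.3
  72.7  71.7]
[[ 452.3 -291.    46. ]
 [ 494.6 -303.1   46. ]
 [ 479.5 -360.4   46. ]
 [ 435.  -347.7   46. ]]
[[ 433.1 -354.1   46. ]
 [ 477.8 -366.9   46. ]] [ 455.4 -360.5   46. ]
[ 460.6 -326.9  240.5]
mid [ 469.2 -312.4] grasp [ 460.9 -341.3] tool shift/200 [-0.1  0.   1.1]
```

```bash
python3 -m jog '[[[-0.07,0.02,0.2,0,93],[-0.07,0.02,0.4,0,93],[-0.07,0.02,0.6,0,93],[-0.07,0.02,0.8,0,93],[-0.07,0.02,0.9,0,93],[-0.07,0.02,0.9,0,93]]]'; python3 -m jog '[[[0,0,0.08,0,93],[0,0,0.15,0,93],[0,0,0.17,0,93],[0,0,0.17,0,93],[0,0,0.17,0,46],[0,0,0.17,0,40],[0,0,0.17,0,40],[0,0,0.17,0,40],[0,0,0.17,0,40],[0,0,0.17,0,40]]]'
```

```text
time_s: 2.35
position: [458.3, -339.1, 56.6]
tcp_rot: [[0.275, 0.962, -0.006], [0.962, -0.275, 0.005], [0.003, -0.007, -1.0]]
contact_force: [-1.2, -0.1, 0.6]
finger_gap: 0.993
finger_force: 0.0
time_s: 3.35
position: [461.9, -339.8, 26.7]
tcp_rot: [[0.272, 0.962, -0.0], [0.962, -0.272, -0.0], [-0.0, -0.0, -1.0]]
contact_force: [-3.4, 0.0, 2.3]
finger_gap: 0.53
finger_force: 1.1
```

```bash
python3 -m jog '[[[0,0,0,0,30],[0,0,0,0,30],[0,0,0,0,30],[0,0,0,0,30]]]'
```

```text
time_s: 3.75
position: [461.7, -339.8, 26.6]
tcp_rot: [[0.272, 0.962, -0.001], [0.962, -0.272, 0.0], [0.0, -0.001, -1.0]]
contact_force: [-4.0, 0.8, 4.4]
finger_gap: 0.494
finger_force: 29.9
```

```bash
python3 -m jog '[[[0,0,0,0,54],[0,0,0,0,54],[-0.03,0,0,0,54],[-0.065,0,0,0,54],[-0.065,0,0,0,54],[-0.065,0,0,0,46],[-0.065,0,0,0,46],[-0.065,0,0,0,45.7],[-0.065,0,0,0,45.7],[-0.065,0,0,0,45.7]]]'
```

```text
time_s: 4.75
position: [458.5, -352.2, 26.6]
tcp_rot: [[0.272, 0.962, -0.0], [0.962, -0.272, -0.0], [-0.0, -0.0, -1.0]]
contact_force: [0.1, -0.6, -0.5]
finger_gap: 0.493
finger_force: 8.6
```

```bash
python3 -m jog '[[[0.01,0,-0.035,0,45.7],[0.023,0,-0.07,0,45.7],[0.04,0,-0.1,0,45.7],[0.057,0,-0.133,0,45.7],[0.08,0,-0.165,0,45.7],[0.1,0,-0.192,0,45.7],[0.1,0,-0.192,0,45.7]]]'; python3 - <<'E'
from h import *
S,i=snap("scene"); p=proj(S,[get_obs()['position']])[0].astype(int); print(p)
W,w=snap("wrist")
c=cv2.resize(i[p[1]-50:p[1]+50,p[0]-60:p[0]+74],(536,400),interpolation=cv2.INTER_CUBIC)
w=cv2.resize(w[100:400,200:460],(260,300)); w=cv2.copyMakeBorder(w,0,100,0,0,cv2.BORDER_CONSTANT)
cv2.imwrite("pics/a.png",np.hstack([c,w]))
E
```

```text
time_s: 5.45
position: [464.7, -332.9, 66.3]
tcp_rot: [[0.271, 0.962, 0.001], [0.962, -0.271, -0.001], [-0.001, 0.002, -1.0]]
contact_force: [-0.6, -1.3, -2.6]
finger_gap: 0.491
finger_force: 6.3
[179 325]
```

View pics/a.png

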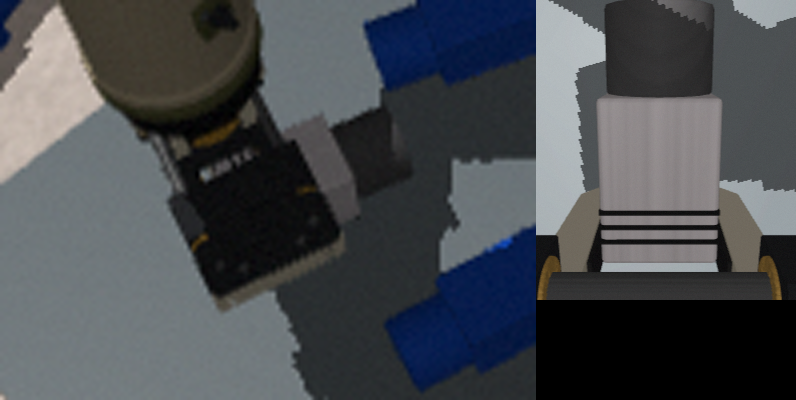

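```bash
python3 - <<'E'
from h import *
np.set_printoptions(precision=3,suppress=True)
W=get_calibration("wrist"); o=get_obs()
obj=np.array([[-16,-23,23],[-16,23,23],[50,23,23],[50,-23,23]],float)
img=np.array([[262,197],[386,197],[382,362],[266,362]],float)
for flip in(1,-1):
    ob=obj*[1,flip,1]
    ok,r,t=cv2.solvePnP(ob,img,W['intrinsics'],None); R=cv2.Rodrigues(r)[0]
    Rw=W['R'].T@R; p=W['R'].T@(t.ravel()-W['t'].ravel())
    print(np.linalg.det(R),'axis',Rw[:,0],'z',Rw[:,2],'mid',p,'nose',p-50*Rw[:,0])
print(o['moment'],o['contact_force'],o['position'])
E
```

```text
1.0000000000000004 axis [-0.269 -0.955  0.123] z [0.033 0.118 0.992] mid [ 477.301 -295.689   54.397] nose [ 490.768 -247.929   48.26 ]
0.9999999999999998 axis [-0.269 -0.955  0.123] z [-0.033 -0.118 -0.992] mid [ 478.805 -290.246  100.049] nose [ 492.271 -242.487   93.912]
[-0.129 -0.012  0.05 ] [-0.089 -0.717 -2.814] [ 464.051 -332.933   65.164]
```

It is tilted about 7° nose-down, held nearly rigidly by pad friction. I'll ease the grip a little so gravity swings the nose down to the bench.

```bash
for k in 1; do python3 -m jog '[[[0,0,0,0,45.75],[0,0,0,0,45.8],[0,0,0,0,45.8],[0,0,0,0,45.8]]]'; done; python3 -c "
from h import *
print(get_obs()['moment'])"
```

```text
time_s: 5.95
position: [463.8, -333.1, 64.9]
tcp_rot: [[0.272, 0.962, -0.0], [0.962, -0.272, 0.0], [0.0, -0.0, -1.0]]
contact_force: [0.2, 0.4, -2.1]
finger_gap: 0.496
finger_force: 4.2
[-0.05557021  0.04729319 -0.01601276]
```

```bash
cat >> h.py <<'E'
def prof():
    W,w=snap("wrist","last.png"); g=w.astype(int).mean(2)
    col=g[:,316:332].mean(1); d=np.diff(col); k=[(i,int(d[i])) for i in range(5,400) if abs(d[i])>12]
    return W,g,k
E
python3 - <<'E'
from h import *
W,g,k=prof(); print(k)
for r in range(150,380,20): d=np.diff(g[r]); e=[(i,int(d[i])) for i in range(230,420) if abs(d[i])>14]; print(r,e)
E
```

```text
[(42, 13), (47, 17), (52, 12), (57, -14), (60, -13), (110, -22), (185, 19), (186, 57), (287, -90), (288, -24), (292, 74), (293, 34), (302, -62), (303, -53), (307, 55), (308, 58), (317, -34), (318, -83), (322, 35), (323, 83), (345, 14), (346, 37), (371, -130)]
150 [(277, -54), (278, -100), (367, 24), (368, 16)]
170 [(238, -35), (239, -60), (277, -19), (278, -18), (367, 26), (368, 19)]
190 [(241, -39), (242, -59), (268, 23), (269, 20), (376, -22), (377, -16)]
210 [(240, -41), (241, -61), (268, 24), (269, 16), (376, -20), (377, -27)]
230 [(243, -40), (244, -62), (267, 16), (268, 23), (377, -21), (378, -17)]
250 [(242, -41), (243, -61), (267, 23), (268, 18), (377, -24), (378, -22)]
270 [(245, -40), (246, -60), (267, 22), (377, -19), (378, -19)]
290 [(248, -35), (249, -56), (264, -26), (265, -46), (379, 23), (380, 41), (381, 18), (391, 15), (392, 21)]
310 [(233, -25), (234, -40), (266, 14), (378, -16), (379, -16), (411, 30), (412, 16)]
330 [(259, -29), (260, -43), (265, 56), (266, 39), (379, -38), (380, -61), (384, 15), (385, 37), (386, 26)]
350 [(253, -33), (254, -42), (268, 75), (269, 66), (270, 17), (375, -29), (376, -73), (377, -50), (391, 43), (392, 32)]
370 [(250, -29), (251, -27), (263, 73), (264, 62), (265, 21), (380, -33), (381, -77), (382, -45), (394, 26), (395, 30)]
```

```bash
cat >> h.py <<'E'
def tilt(W,img):
    obj=np.array([[-16,-23,23],[-16,23,23],[50,23,23],[50,-23,23]],float)
    ok,r,t=cv2.solvePnP(obj,np.array(img,float),W['intrinsics'],None); R=cv2.Rodrigues(r)[0]
    Rw=W['R'].T@R; p=W['R'].T@(t.ravel()-W['t'].ravel()); ax=Rw[:,0]
    print('tilt deg',np.degrees(np.arcsin(ax[2])).round(1),'mid',p.round(1),'nose low edge',(p-50*ax-22*Rw[:,2]).round(1),'tail',(p+50*ax).round(1))
E
python3 - <<'E'
from h import *
W=get_calibration("wrist")
tilt(W,[[268.5,186],[377,186],[380,345.5],[265,345.5]])
E
```

```text
tilt deg 24.9 mid [ 475.3 -300.    39.6] nose low edge [ 485.2 -265.2   -1.4] tail [ 462.9 -343.6   60.6]
```

Tilt is now 25° with the nose edge on the bench. I'll continue the arc about the nose edge with the light grip.

```bash
python3 -m jog '[[[0.015,0,-0.015,0,45.8],[0.033,0,-0.032,0,45.8],[0.05,0,-0.047,0,45.8],[0.07,0,-0.062,0,45.8],[0.09,0,-0.076,0,45.8],[0.11,0,-0.088,0,45.8],[0.13,0,-0.098,0,45.8],[0.155,0,-0.11,0,45.8],[0.155,0,-0.11,0,45.8]]]'; python3 - <<'E'
from h import *
W,g,k=prof(); print(k)
for r in range(130,400,20): d=np.diff(g[r]); e=[(i,int(d[i])) for i in range(240,410) if abs(d[i])>16]; print(r,e)
E
```

```text
time_s: 6.9
position: [473.1, -302.8, 87.7]
tcp_rot: [[0.272, 0.962, 0.001], [0.962, -0.272, -0.0], [0.0, 0.001, -1.0]]
contact_force: [1.1, 0.2, 0.6]
finger_gap: 0.496
finger_force: 4.2
[(57, 14), (66, 16), (73, -17), (74, -13), (146, -23), (196, 17), (197, 52), (198, 15), (275, -32), (276, -77), (279, 12), (280, 71), (281, 29), (288, -32), (289, -77), (293, 51), (294, 55), (302, -85), (303, -23), (306, 12), (307, 71), (308, 28), (341, 32), (343, -13), (344, -22), (351, 53), (352, 21), (353, 21), (354, -16), (355, -18), (371, -132)]
130 [(249, 64), (250, 42), (256, -40), (257, -67)]
150 [(290, -37), (291, -57), (292, 57), (294, -65)]
170 [(257, -38), (258, -62), (286, -22), (359, 20), (360, 18)]
190 [(258, -41), (259, -64), (284, -24), (361, 21)]
210 [(259, -38), (260, -64), (275, 20), (370, -21)]
230 [(259, -38), (260, -68), (273, 17), (274, 20), (371, -18), (372, -24)]
250 [(262, -40), (263, -65), (272, 19), (373, -21)]
270 [(262, -38), (263, -66), (374, -20), (375, -23), (388, 54), (389, 36)]
290 [(253, -17), (254, -30), (255, -19), (266, -24), (267, -43), (268, -21), (377, 24), (378, 41), (379, 22), (391, 18), (392, 22)]
310 [(267, 27), (268, 20), (377, -33), (378, -40), (379, 25), (380, 24)]
330 [(259, -31), (260, -38), (266, 21), (267, 41), (268, 29), (377, -32), (378, -50), (384, 20), (385, 35), (386, 25)]
350 [(253, -35), (254, -39), (268, 76), (269, 66), (270, 17), (276, -37), (277, -16), (332, 61), (333, 41), (367, -21), (368, -18), (375, -30), (376, -72), (377, -50), (391, 40), (392, 33)]
370 [(250, -32), (251, -26), (263, 79), (264, 63), (265, 20), (380, -31), (381, -74), (382, -41), (394, 30), (395, 29)]
390 []
```

```bash
python3 - <<'E'
from h import *
W=get_calibration("wrist")
for t in (327,331): tilt(W,[[275.8,197],[370,197],[378.5,t],[266.5,t]])
E
```

```text
tilt deg 46.6 mid [ 481.2 -281.9   47.2] nose low edge [ 486.4 -264.3   -4.2] tail [ 471.8 -314.9   83.5]
tilt deg 44.0 mid [ 481.4 -281.4   48.1] nose low edge [ 487.2 -261.5   -2.5] tail [ 471.5 -316.    82.8]
```

```bash
python3 -m jog '[[[0.02,0,-0.01,0,45.8],[0.04,0,-0.02,0,45.8],[0.06,0,-0.027,0,45.8],[0.08,0,-0.033,0,45.8],[0.1,0,-0.038,0,45.8],[0.12,0,-0.042,0,45.8],[0.14,0,-0.045,0,45.8],[0.16,0,-0.047,0,45.8],[0.18,0,-0.047,0,45.8],[0.2,0,-0.047,0,45.8]]]';  python3 - <<'E'
from h import *
W,g,k=prof(); print(k)
for r in range(190,340,15): d=np.diff(g[r]); e=[(i,int(d[i])) for i in range(240,410) if abs(d[i])>16]; print(r,e)
E
```

```text
time_s: 7.95
position: [483.4, -264.4, 96.7]
tcp_rot: [[0.272, 0.962, 0.0], [0.962, -0.272, -0.0], [-0.0, 0.0, -1.0]]
contact_force: [0.3, 0.5, 2.6]
finger_gap: 0.494
finger_force: 4.1
[(77, 16), (81, 12), (89, 16), (93, -12), (95, -19), (194, -17), (195, -16), (223, 68), (272, -29), (273, -69), (275, 15), (276, 79), (281, -29), (282, -70), (285, 65), (286, 25), (291, -53), (292, -43), (294, 16), (295, 85), (345, 28), (351, -29), (362, 29), (365, 19), (366, 40), (367, 23), (371, -195)]
190 [(240, 18), (258, 56), (259, 38), (265, -42), (266, -64)]
205 [(250, 58), (251, 37), (266, -41), (267, -64), (297, -21), (348, 18)]
220 [(267, -36), (268, -63), (289, -22), (290, -20), (355, 18)]
235 [(269, -44), (270, -62), (366, -18)]
250 [(267, -42), (268, -66), (277, 18), (368, -18)]
265 [(273, -27), (274, -45), (397, 53), (398, 37)]
280 [(270, -44), (271, -53), (272, 19), (374, 40), (375, 33)]
295 [(243, -38), (244, -27), (267, -41), (268, -39), (377, 40), (378, 37), (402, 32), (403, 19)]
310 [(378, -24), (380, 18)]
325 [(260, -16), (261, -36), (262, -33), (267, 20), (268, 48), (269, 27), (376, -23), (377, -48), (378, -31), (383, 43), (384, 30)]
```

```bash
python3 -m jog '[[[0.02,0,0.001,0,45.8],[0.04,0,0.004,0,45.8],[0.06,0,0.008,0,45.8],[0.08,0,0.012,0,45.8],[0.1,0,0.018,0,45.8],[0.115,0,0.025,0,45.8],[0.115,0,0.03,0,45.8],[0.115,0,0.03,0,45.8]]]';  python3 - <<'E'
from h import *
S,i=snap("scene"); p=proj(S,[get_obs()['position']])[0].astype(int); print(p)
W,g,k=prof(); print(k); w=cv2.imread("pics/last.png")
c=cv2.resize(i[p[1]-40:p[1]+60,p[0]-50:p[0]+84],(536,400),interpolation=cv2.INTER_CUBIC)
w=cv2.resize(w[100:400,200:460],(260,300)); w=cv2.copyMakeBorder(w,0,100,0,0,cv2.BORDER_CONSTANT)
cv2.imwrite("pics/b.png",np.hstack([c,w]))
E
```

```text
time_s: 8.8
position: [489.7, -242.0, 90.2]
tcp_rot: [[0.272, 0.962, 0.0], [0.962, -0.272, 0.001], [0.001, -0.0, -1.0]]
contact_force: [-0.7, 2.1, 3.6]
finger_gap: 0.493
finger_force: 4.1
[217 302]
[(88, 14), (107, -22), (225, -19), (226, -17), (241, 20), (242, 48), (272, -50), (273, -38), (274, 27), (275, 63), (278, -72), (279, -16), (280, 27), (281, 63), (284, -49), (285, -40), (286, 14), (287, 79), (354, 23), (355, 18), (362, -30), (371, -92)]
```

View pics/b.png

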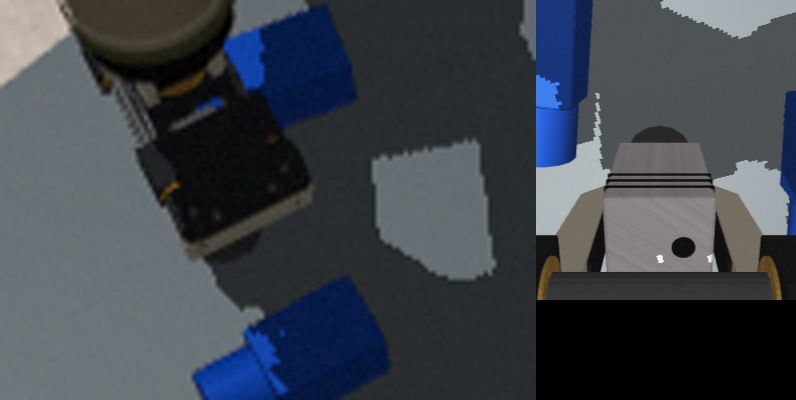

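The camera is nearly upright. The wrist view shows the tail face below row 296 and the body's front edge at row 242. I'll measure the residual tilt.

```bash
python3 - <<'E'
from h import *
W=get_calibration("wrist"); g=cv2.imread("pics/last.png").astype(int).mean(2)
for r in (243,246,250,255,260,290,293,296,299,302): d=np.diff(g[r]); print(r,[(i,int(d[i])) for i in range(255,395) if abs(d[i])>11])
for t in(294,296,298): tilt(W,[[283.5,242],[365,242],[378.5,t],[268,t]])
E
```

```text
243 [(263, -35), (264, -63), (283, 14)]
246 [(264, -41), (265, -59), (281, 13), (282, 11), (363, -11), (364, -15)]
250 [(262, -39), (263, -61), (280, 11), (364, -13), (365, -13)]
255 [(264, -42), (265, -62), (366, -12)]
260 [(262, -35), (263, -61), (277, 12), (367, -13)]
290 [(255, -20), (266, -21), (267, -42), (268, 25), (269, 31), (376, -29), (377, -17), (378, 38), (379, 14), (391, 19), (392, 20)]
293 []
296 []
299 [(267, 15), (378, -15), (379, -11)]
302 []
tilt deg 87.7 mid [ 491.4 -246.5   46.2] nose low edge [ 486.5 -265.9   -4.6] tail [ 490.4 -248.3   96.2]
tilt deg 86.9 mid [ 491.3 -246.6   46.1] nose low edge [ 486.6 -265.4   -5. ] tail [ 490.2 -249.    96. ]
tilt deg 86.2 mid [ 491.3 -246.8   46. ] nose low edge [ 486.8 -264.8   -5.3] tail [ 490.  -249.8   95.9]
```

```bash
python3 -m jog '[[[0.01,0,0,0,45.8],[0.02,0,0,0,45.8],[0.02,0,0,0,45.8],[0.02,0,0,0,46.3],[0.02,0,0,0,47],[0.02,0,0,0,50],[0.02,0,0,0,56],[0.02,0,0,0,60],[0.02,0,0,0,60],[0.02,0,0,0,60]]]';  python3 - <<'E'
from h import *
W,g,k=prof(); print(k)
for r in (246,250,255,260,290,293,296,299,302): d=np.diff(g[r]); print(r,[(i,int(d[i])) for i in range(255,395) if abs(d[i])>11])
E
```

```text
time_s: 9.9
position: [490.6, -238.8, 90.5]
tcp_rot: [[0.272, 0.962, 0.0], [0.962, -0.272, -0.0], [-0.0, 0.0, -1.0]]
contact_force: [0.3, 0.8, -0.4]
finger_gap: 0.641
finger_force: 0.0
[(83, 14), (91, 17), (95, 12), (103, 18), (107, -20), (109, -23), (228, -22), (229, -21), (241, 22), (242, 54), (267, -81), (269, 89), (272, -101), (273, 17), (274, 88), (277, -85), (279, 55), (280, 43), (287, 12), (352, 27), (353, 20), (360, -23), (361, -23), (371, -107)]
246 [(263, -39), (264, -69), (281, 13), (362, -14)]
250 [(264, -38), (265, -69), (363, -12), (364, -15)]
255 [(263, -42), (264, -70), (277, 13), (365, -12)]
260 [(264, -40), (265, -68), (367, -13)]
290 [(257, -22), (258, -42), (259, -35), (261, 96), (262, 72), (263, 20), (264, -29), (265, -33), (377, 24), (378, 20), (382, -19), (383, -74), (384, -87), (386, 21), (387, 50), (388, 29)]
293 [(256, -36), (257, -54), (258, -11), (261, 60), (262, 95), (263, 39), (264, -34), (265, -40), (376, -12), (377, 32), (378, 29), (382, -38), (383, -88), (384, -55), (387, 20), (388, 43), (389, 31)]
296 [(255, -34), (256, -48), (261, 56), (262, 96), (263, 38), (264, -35), (265, -41), (266, 13), (376, -14), (377, 34), (378, 31), (382, -37), (383, -91), (384, -54), (388, 27), (389, 41), (390, 32)]
299 [(255, -52), (261, 25), (262, 116), (263, 50), (264, -30), (265, -38), (377, 31), (378, 27), (382, -52), (383, -109), (384, -23), (390, 54), (391, 38)]
302 [(262, 131), (263, 58), (264, -21), (265, -36), (377, 30), (378, 19), (382, -52), (383, -112), (384, -21), (391, 37), (392, 42), (393, 20)]
```

```bash
python3 - <<'E'
from h import *
np.set_printoptions(precision=1,suppress=True)
W=get_calibration("wrist"); o=get_obs(); R=np.array(o['tcp_rot'])
for t in(286,288): tilt(W,[[283,241.7],[362,241.7],[377.5,t],[265.5,t]])
e=cast(W,[(265.5,287.5),(377.5,287.5)],100); print(e,'width',np.linalg.norm(e[0]-e[1]))
c=e.mean(0)-23*R[:,0]; print('tail centre',c,'shift tool mm',R.T@(c-o['position']),o['position'])
# nose from scene
S,i=snap("scene"); print(proj(S,[[*c[:2],z] for z in(0,34,100)]))
E
```

```text
tilt deg 89.2 mid [ 491.6 -242.1   47. ] nose low edge [ 485.7 -263.9   -2.7] tail [ 491.5 -241.4   97. ]
tilt deg 89.7 mid [ 491.5 -242.2   46.9] nose low edge [ 485.8 -263.5   -3.1] tail [ 491.3 -242.2   96.9]
[[ 476.4 -212.4  100. ]
 [ 519.6 -224.7  100. ]] width 44.94608008693687
tail centre [ 491.7 -240.7  100. ] shift tool mm [-1.6  1.6 -9.5] [ 490.6 -238.7   90.5]
[[223.4 320.2]
 [221.5 313.7]
 [217.5 300.2]]
```

Standing upright (about 89.5°) and released. I'll withdraw upward, then re-measure.

```bash
python3 -m jog '[[[0,0,0,0,70],[0,0,-0.05,0,70],[0,0,-0.15,0,70],[0,0,-0.3,0,70],[0,0,-0.5,0,70],[0,0,-0.5,0,70],[0,0,-0.5,0,70]]]';  python3 - <<'E'
from h import *
np.set_printoptions(precision=1,suppress=True)
o=get_obs(); W,w=snap("wrist","w3.png"); T,t=snap("top"); S,s=snap("scene")
p=proj(W,[[491.7,-240.7,100]])[0]; print(p,o['position'])
x,y=p.astype(int); cw=cv2.resize(w[y-100:y+100,x-100:x+100],(400,400),interpolation=cv2.INTER_CUBIC)
q=proj(S,[[491.7,-240.7,50]])[0].astype(int); cs=cv2.resize(s[q[1]-40:q[1]+40,q[0]-40:q[0]+40],(400,400),interpolation=cv2.INTER_CUBIC)
cv2.imwrite("pics/c.png",np.hstack([cw,cs]))
E
```

```text
time_s: 10.7
position: [491.5, -239.3, 192.6]
tcp_rot: [[0.272, 0.962, 0.003], [0.962, -0.272, -0.002], [-0.001, 0.004, -1.0]]
contact_force: [0.4, 0.1, -0.5]
finger_gap: 0.756
finger_force: 0.0
[320.1 257.3] [ 491.5 -239.3  192.6]
```

View pics/c.png

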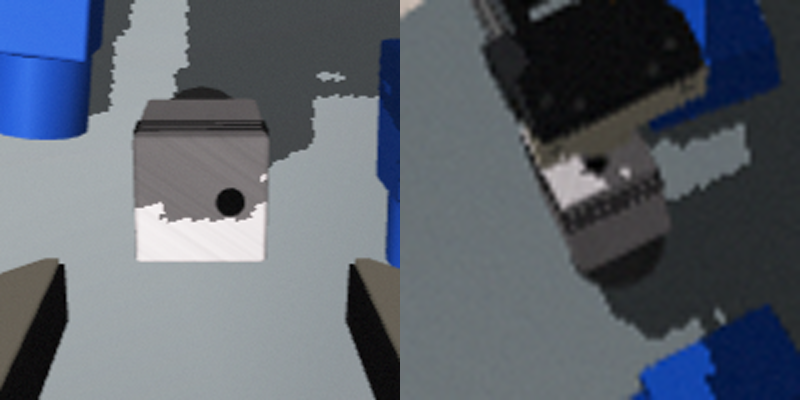

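The camera stands upright: tail face corners near (287,224) to (354,288) in the wrist image, square to the tool.

```bash
python3 - <<'E'
from h import *
np.set_printoptions(precision=2,suppress=True)
o=get_obs(); W=get_calibration("wrist"); R=np.array(o['tcp_rot'])
e=cast(W,[(287,224.5),(354,224.5),(353.5,287.5),(287.5,287.5)],100); print(e)
c=e.mean(0); c[2]=80; print(c,'shift/200',R.T@(c-o['position'])/200, get_obs()['position'])
E
```

```text
[[ 475.18 -210.38  100.  ]
 [ 517.6  -222.35  100.  ]
 [ 506.1  -265.82  100.  ]
 [ 462.03 -253.41  100.  ]]
[ 490.23 -237.99   80.  ] shift/200 [0.   0.   0.55] [ 489.84 -238.28  189.13]
```

```bash
python3 -m jog '[[[0,0,0.2,0,70],[0,0,0.4,0,70],[0,0,0.5,0,70],[0,0,0.55,0,70],[0,0,0.55,0,60],[0,0,0.55,0,50],[0,0,0.55,0,47],[0,0,0.55,0,46],[0,0,0.55,0,45],[0,0,0.55,0,44]]]'; python3 -m jog '[[[0,0,0,0,42],[0,0,0,0,42],[0,0,0,0,42]]]'; python3 - <<'E'
from h import *
np.set_printoptions(precision=2,suppress=True)
W,g,k=prof();print(k)
T,t=snap("top","top2.png"); S,s=snap("scene","scene2.png")
# port: rim ring: dark ring around (259,221)
for n,C,im,(x,y),z in(("top",T,t,(259,221),145),("scene",S,s,(370,201),145)):
    c=im[y-28:y+28,x-28:x+28]; gg=cv2.cvtColor(c,cv2.COLOR_BGR2GRAY); m=(gg<110).astype(np.uint8)
    cn,hi=cv2.findContours(m,cv2.RETR_CCOMP,cv2.CHAIN_APPROX_NONE)
    for q,h in zip(cn,hi[0]):
        if len(q)>25:
            e=cv2.fitEllipse(q); b=cv2.boundingRect(q)
            if 12<e[1][0]<45: 
                ctr=np.array(e[0])+[x-28,y-28]; print(n,'inner' if h[3]>=0 else 'outer',b,ctr,e[1],cast(C,ctr,145))
E
```

```text
time_s: 11.85
position: [491.0, -239.2, 81.8]
tcp_rot: [[0.272, 0.962, 0.001], [0.962, -0.272, -0.001], [-0.001, 0.001, -1.0]]
contact_force: [-2.6, 0.6, 6.0]
finger_gap: 0.493
finger_force: 29.9
time_s: 12.15
position: [491.0, -239.2, 81.8]
tcp_rot: [[0.272, 0.962, 0.001], [0.962, -0.272, -0.001], [-0.001, 0.001, -1.0]]
contact_force: [-3.4, 1.5, 6.7]
finger_gap: 0.495
finger_force: 29.9
[(89, 12), (97, 18), (101, 13), (102, 12), (108, -12), (109, -21), (111, -16), (231, -23), (232, -21), (245, 23), (246, 57), (273, -58), (274, -46), (275, 33), (276, 74), (279, -104), (281, 72), (282, 26), (284, -38), (285, -71), (286, 15), (287, 82), (288, 14), (371, -132)]
top outer (13, 14, 30, 30) [258.46 221.51] (28.804832458496094, 29.352386474609375) [[562.41 176.   145.  ]]
top inner (14, 15, 27, 27) [257.93 221.16] (25.62877655029297, 26.363384246826172) [[563.26 177.3  145.  ]]
scene outer (13, 14, 33, 31) [370.85 201.77] (28.008033752441406, 33.442813873291016) [[569.82 170.74 145.  ]]
scene inner (15, 16, 27, 21) [369.99 199.18] (19.957300186157227, 25.965774536132812) [[563.28 174.94 145.  ]]
scene outer (16, 0, 40, 27) [383.75 181.98] (22.15913200378418, 43.18514633178711) [[551.89 236.28 145.  ]]
scene outer (0, 0, 15, 23) [347.21 181.54] (13.063858032226562, 23.493648529052734) [[488.72 175.61 145.  ]]
```

Gripped at 30 N. Seat is at about (563,176). Lift, then travel.

```bash
python3 -m jog '[[[0,0,-0.02,0,42],[0,0,-0.07,0,42],[0,0,-0.17,0,42],[0,0,-0.3,0,42],[0,0,-0.45,0,42],[0,0,-0.6,0,42],[0,0,-0.75,0,42],[0,0,-0.87,0,42],[0,0,-0.95,0,42],[0,0,-0.95,0,42]]]'; python3 -m jog '[[[0.03,0,0,0,42],[0.1,-0.02,0,0,42],[0.22,-0.04,0,0,42],[0.36,-0.06,0,0,42],[0.52,-0.08,0,0,42],[0.68,-0.1,0,0,42],[0.84,-0.1,0,0,42],[0.95,-0.1,0,0,42],[1,-0.1,0,0,42],[1,-0.1,0,0,42]]]'; python3 - <<'E'
from h import *
np.set_printoptions(precision=2,suppress=True)
W,g,k=prof();print(k); print(proj(W,[[563,176,145],[561,32,75]]))
E
```

```text
time_s: 13.3
position: [491.7, -239.4, 273.6]
tcp_rot: [[0.272, 0.962, 0.004], [0.962, -0.272, -0.003], [-0.001, 0.005, -1.0]]
contact_force: [0.5, -0.5, -2.3]
finger_gap: 0.5
finger_force: 29.9
time_s: 14.3
position: [525.2, -39.2, 269.2]
tcp_rot: [[0.27, 0.963, -0.002], [0.963, -0.27, 0.001], [-0.0, -0.002, -1.0]]
contact_force: [0.1, -1.1, -3.6]
finger_gap: 0.495
finger_force: 29.9
[(22, -12), (23, -13), (24, -12), (25, -13), (34, -18), (44, -16), (53, 23), (85, 22), (86, 18), (118, -17), (188, 24), (189, 48), (190, 23), (231, -64), (232, -57), (245, 17), (246, 45), (273, -46), (274, -34), (275, 25), (276, 58), (279, -76), (281, 54), (282, 21), (284, -33), (285, -50), (286, 12), (287, 65), (371, -85)]
[[ 283.41 -107.83]
 [ 338.29  135.22]]
```

```bash
python3 -m jog '[[[0.04,0,0,0,42],[0.12,-0.02,0,0,42],[0.24,-0.04,0,0,42],[0.36,-0.06,0,0,42],[0.46,-0.06,0,0,42],[0.5,-0.06,0,0,42],[0.5,-0.06,0,0,42],[0.5,-0.06,0,0,42]]]'; python3 - <<'E'
from h import *
np.set_printoptions(precision=2,suppress=True)
o=get_obs();W,w=snap("wrist","w4.png"); print(proj(W,[[563,176,145]]),o['position'])
EOF=0
E
```

```text
time_s: 15.15
position: [541.3, 57.8, 270.3]
tcp_rot: [[0.272, 0.962, -0.0], [0.962, -0.272, -0.001], [-0.001, -0.0, -1.0]]
contact_force: [0.9, -0.7, -2.2]
finger_gap: 0.494
finger_force: 29.9
[[302.98  71.98]] [541.31  57.76 270.3 ]
```

View pics/w4.png

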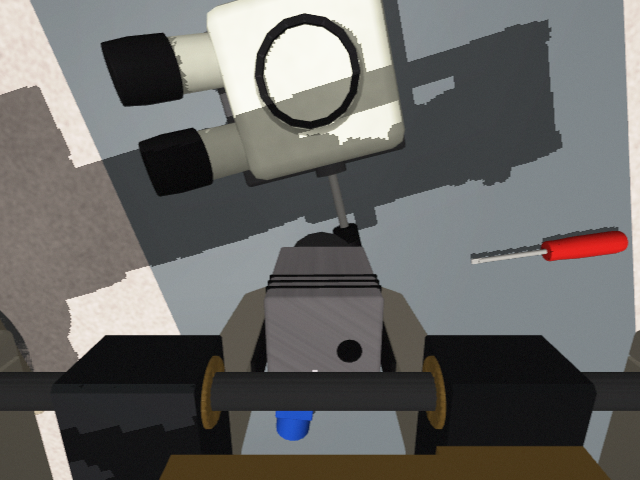

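The wrist view shows the seat ring centred near (308,71) and the rod from (333,175) to the knob top near (345,230).

```bash
python3 - <<'E'
from h import *
np.set_printoptions(precision=3,suppress=True)
o=get_obs();W=get_calibration("wrist"); g=cv2.imread("pics/w4.png").astype(int).mean(2); R=np.array(o['tcp_rot'])
m=(g<60).astype(np.uint8); m[150:]=0; m[:,:245]=0; m[:,370:]=0
cn,hi=cv2.findContours(m,cv2.RETR_CCOMP,cv2.CHAIN_APPROX_NONE)
for q,h in zip(cn,hi[0]):
    if len(q)>150:
        p=cast(W,q[:,0,:],145)[:,:2]; (cx,cy),r=cv2.minEnclosingCircle(p.astype(np.float32)); A=np.c_[2*p,np.ones(len(p))]; s=np.linalg.lstsq(A,(p**2).sum(1),rcond=None)[0]
        print(h[3],len(q),(cx,cy),r,'lsq',s[:2],np.sqrt(s[2]+s[:2]@s[:2]))
        d=np.r_[s[:2],0]-o['position']; print('shift/200',(R.T@d/200)[:2])
print('rod', cast(W,[(333,176),(341,215)],75)); print(o['position'])
E
```

```text
-1 310 (565.6729125976562, 174.25086975097656) 35.55448913574219 lsq [565.518 174.328] 34.81668605156888
shift/200 [ 0.595 -0.043]
0 270 (565.5554809570312, 173.82272338867188) 30.911897659301758 lsq [565.532 173.878] 30.302079454732066
shift/200 [ 0.593 -0.042]
rod [[563.666  95.043  75.   ]
 [561.245  57.649  75.   ]]
[541.302  57.615 270.349]
```

```bash
python3 -m jog '[[[0.05,0,0,0,42],[0.15,-0.02,0,0,42],[0.28,-0.04,0,0,42],[0.4,-0.04,0,0,42],[0.5,-0.04,0,0,42],[0.56,-0.04,0,0,42],[0.59,-0.04,0,0,42],[0.59,-0.04,0,0,42],[0.59,-0.04,0.05,0,42],[0.59,-0.04,0.1,0,42]]]'; python3 -m jog '[[[0,0,0.04,0,42],[0,0,0.08,0,42],[0,0,0.11,0,42],[0,0,0.12,0,42],[0,0,0.12,0,42]]]'; python3 -c "
from h import *
W,g,k=prof();T,t=snap('top','top3.png');print(get_obs()['contact_force'],get_obs()['position'])"
```

```text
time_s: 16.2
position: [565.9, 173.6, 249.9]
tcp_rot: [[0.273, 0.962, 0.0], [0.962, -0.273, -0.0], [0.0, 0.0, -1.0]]
contact_force: [-0.5, 0.1, -2.6]
finger_gap: 0.492
finger_force: 29.9
time_s: 16.7
position: [565.6, 174.3, 226.1]
tcp_rot: [[0.272, 0.962, -0.001], [0.962, -0.272, -0.0], [-0.0, -0.0, -1.0]]
contact_force: [0.0, 0.2, -2.9]
finger_gap: 0.496
finger_force: 29.9
[ 0.40894216  0.24008458 -1.623441  ] [565.98497409 174.46455774 226.89580016]
```

```bash
python3 -m jog '[[[0,0,0.007,0,42],[0,0,0.014,0,42],[0,0,0.018,0,42],[0,0,0.02,0,42],[0,0,0.02,0,42]]]'; python3 -m jog '[[[0,0,0.003,0,42],[0,0,0.005,0,42],[0,0,0.005,0,42]]]'
```

```text
time_s: 17.3
position: [565.7, 174.4, 222.3]
tcp_rot: [[0.272, 0.962, -0.0], [0.962, -0.272, -0.0], [-0.0, -0.0, -1.0]]
contact_force: [-0.6, -0.6, -2.8]
finger_gap: 0.498
finger_force: 29.9
time_s: 17.6
position: [565.9, 174.5, 221.9]
tcp_rot: [[0.272, 0.962, 0.0], [0.962, -0.272, 0.0], [0.0, 0.0, -1.0]]
contact_force: [-1.4, 0.6, 0.1]
finger_gap: 0.495
finger_force: 29.9
```

```bash
python3 -m jog '[[[0,0,0.003,0,42],[0,0,0.004,0,42],[0,0,0.004,0,45.8],[0,0,0.004,0,46.5],[0,0,0.004,0,48],[0,0,0.004,0,54],[0,0,0.004,0,62],[0,0,0.004,0,70],[0,0,0.004,0,70]]]';  python3 - <<'E'
from h import *
W,g,k=prof(); print(k)
for r in (285,290,293,296): d=np.diff(g[r]); print(r,[(i,int(d[i])) for i in range(255,395) if abs(d[i])>20])
E
```

```text
time_s: 18.5
position: [565.8, 174.3, 220.5]
tcp_rot: [[0.272, 0.962, -0.0], [0.962, -0.272, -0.0], [-0.0, 0.0, -1.0]]
contact_force: [-0.2, -0.1, 1.5]
finger_gap: 0.744
finger_force: 0.0
[(116, -23), (117, -18), (118, -18), (119, -23), (124, -14), (125, -17), (126, -14), (149, 23), (150, 24), (151, 28), (152, 24), (195, -12), (208, -26), (209, -56), (210, -32), (217, 13), (218, 58), (219, 54), (220, 20), (231, -39), (232, -62), (233, -21), (246, 44), (247, 16), (274, -47), (275, -33), (276, 41), (277, 42), (279, -26), (280, -61), (282, 64), (283, 13), (285, -47), (286, -37), (287, 13), (288, 74), (371, -89)]
285 [(263, -41), (264, -73), (265, 27), (266, 27), (374, -32), (376, 69), (377, 35)]
290 [(261, -57), (262, -54), (263, 30), (264, 30), (376, -45), (378, 83), (379, 40), (392, -47), (393, -96)]
293 [(261, -42), (262, -42), (263, 26), (378, 34), (379, 31), (392, -56), (393, -66)]
296 [(260, -24), (261, -29), (378, 29), (379, 26), (392, -57), (393, -67)]
```

```bash
python3 -m jog '[[[0,0,-0.03,0,70],[0,0,-0.1,0,70],[0,0,-0.2,0,70],[0,0,-0.35,0,70],[0,0,-0.5,0,70],[0,0,-0.5,0,70],[0,0,-0.5,0,70]]]';  python3 - <<'E'
from h import *
np.set_printoptions(precision=2,suppress=True)
o=get_obs(); R=np.array(o['tcp_rot']); W,w=snap("wrist","w5.png"); S,s=snap("scene")
q=proj(S,[[565,174,170]])[0].astype(int); cs=cv2.resize(s[q[1]-70:q[1]+70,q[0]-70:q[0]+70],(400,400),interpolation=cv2.INTER_CUBIC)
x,y=proj(W,[[565.5,174,240]])[0].astype(int); print(x,y)
cw=cv2.resize(w[y-100:y+100,x-100:x+100],(400,400)); cv2.imwrite("pics/d.png",np.hstack([cw,cs]))
d=np.array([556.8,30.5,78])-o['position']; print(o['position'],R.T@d/200)
E
```

```text
time_s: 19.25
position: [566.5, 174.5, 322.9]
tcp_rot: [[0.272, 0.962, 0.003], [0.962, -0.272, 0.001], [0.002, 0.003, -1.0]]
contact_force: [-0.1, 0.6, 0.0]
finger_gap: 0.757
finger_force: 0.0
318 261
[566.46 174.53 322.89] [-0.71  0.15  1.22]
```

View pics/d.png

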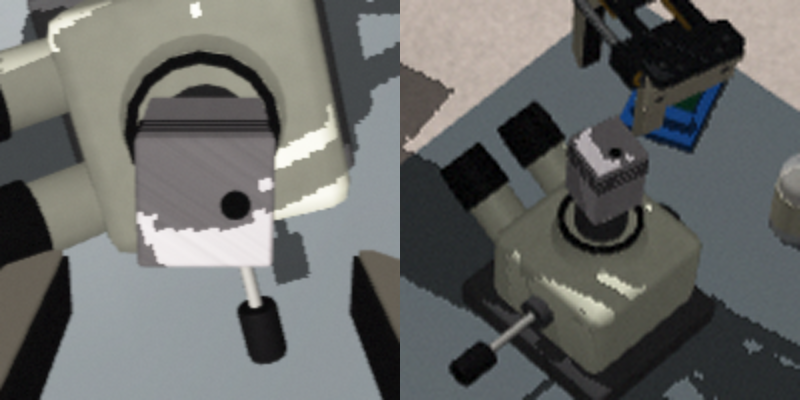

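The camera stands upright inside the rim in both views. The knob is at crop (262,331), which is wrist pixel (349,326). Next: work out the approach to it.

```bash
python3 - <<'E'
from h import *
np.set_printoptions(precision=2,suppress=True)
W=get_calibration("wrist"); o=get_obs(); R=np.array(o['tcp_rot'])
print(cast(W,[(349,326)],80), cast(W,[(341.5,294),(345.5,313)],75))
d=np.array([556.8,30.5,78])-o['position']; print(o['position'],R.T@d/200)
E
```

```text
[[559.23  32.36  80.  ]] [[560.97  72.31  75.  ]
 [559.2   47.33  75.  ]]
[565.48 174.33 320.13] [-0.7   0.15  1.21]
```

```bash
python3 -m jog '[[[-0.15,0.04,0,-0.1,70],[-0.35,0.08,0,-0.2,70],[-0.55,0.13,0,-0.27,70],[-0.7,0.16,0,-0.27,70],[-0.7,0.16,0.2,-0.27,70],[-0.7,0.16,0.4,-0.27,70],[-0.7,0.16,0.6,-0.27,70],[-0.7,0.16,0.7,-0.27,70],[-0.7,0.16,0.7,-0.27,70]]]'; python3 - <<'E'
from h import *
np.set_printoptions(precision=2,suppress=True)
o=get_obs(); R=np.array(o['tcp_rot']); W,g,k=prof()
print(R,R.T@(np.array([558,31,78])-o['position'])/200, proj(W,[[558,31,75],[559,48,75],[561,70,75]]))
for r in range(140,330,15):
    d=np.diff(g[r]); print(r,[(i,int(d[i])) for i in range(285,365) if abs(d[i])>18])
E
```

```text
time_s: 20.25
position: [554.9, 31.0, 175.0]
tcp_rot: [[0.064, 0.998, -0.01], [0.998, -0.064, 0.0], [-0.0, -0.01, -1.0]]
contact_force: [-0.3, -0.1, 0.8]
finger_gap: 0.752
finger_force: 0.0
[[ 0.06  1.   -0.01]
 [ 1.   -0.06  0.  ]
 [-0.   -0.01 -1.  ]] [0.   0.02 0.49] [[325.92 251.32]
 [325.86 227.89]
 [326.82 196.09]]
140 [(328, 28), (329, 19)]
155 []
170 []
185 []
200 []
215 []
230 [(313, -28), (314, -30), (322, 32), (323, 35), (334, -28), (335, -49), (345, 33)]
245 [(311, -47), (312, -89), (313, -20), (346, 94), (347, 46)]
260 [(312, -49), (313, -106), (346, 102), (347, 50)]
275 [(313, -48), (314, -102), (345, 72), (346, 62)]
290 []
305 []
320 []
```

```bash
python3 -m jog '[[[-0.01,0.023,0.12,0,70],[-0.01,0.023,0.24,0,70],[-0.01,0.023,0.36,0,70],[-0.01,0.023,0.45,0,70],[-0.01,0.023,0.485,0,70],[-0.01,0.023,0.485,0,70],[-0.01,0.023,0.485,0,50],[-0.01,0.023,0.485,0,30],[-0.01,0.023,0.485,0,20],[-0.01,0.023,0.485,0,15]]]'; python3 -m jog '[[[0,0,0,0,15],[0,0,0,0,15],[0,0,0,0,15],[0,0,0,0,15],[0,0,0,0,15]]]'
```

```text
time_s: 21.3
position: [563.4, 28.7, 84.4]
tcp_rot: [[0.063, 0.998, 0.001], [0.998, -0.063, -0.0], [0.0, 0.001, -1.0]]
contact_force: [-0.1, -0.7, -0.7]
finger_gap: 0.46
finger_force: 0.0
time_s: 21.8
position: [558.9, 28.9, 82.9]
tcp_rot: [[0.063, 0.998, -0.009], [0.998, -0.063, 0.0], [-0.0, -0.009, -1.0]]
contact_force: [-20.1, 0.8, 14.5]
finger_gap: 0.25
finger_force: 30.0
```

```bash
python3 -m jog '[[[0,-0.01,-0.01,0,15],[0,-0.02,-0.015,0,15],[0,-0.02,-0.015,0,15]]]'
```

```text
time_s: 22.1
position: [558.5, 28.9, 83.8]
tcp_rot: [[0.063, 0.998, -0.0], [0.998, -0.063, 0.0], [0.0, -0.0, -1.0]]
contact_force: [12.9, -1.0, -24.5]
finger_gap: 0.252
finger_force: 30.0
```

```bash
python3 -m jog '[[[0,0.008,0.009,0,15],[0,0.008,0.009,0,15],[0,0.008,0.009,0,15]]]'; python3 -m jog '[[[-0.02,0,0,0,15],[-0.04,0,0,0,15],[-0.06,0,0,0,15],[-0.08,0,0,0,15],[-0.09,0,0,0,15],[-0.09,0,0,0,15],[-0.09,0,0,0,15]]]'
```

```text
time_s: 22.4
position: [558.7, 28.9, 83.6]
tcp_rot: [[0.063, 0.998, -0.004], [0.998, -0.063, 0.0], [-0.0, -0.004, -1.0]]
contact_force: [-5.1, -0.5, -3.2]
finger_gap: 0.251
finger_force: 30.0
time_s: 23.1
position: [558.1, 10.8, 83.7]
tcp_rot: [[0.064, 0.998, -0.003], [0.998, -0.064, 0.0], [-0.0, -0.003, -1.0]]
contact_force: [-4.9, -0.0, -11.0]
finger_gap: 0.25
finger_force: 30.0
```

```bash
python3 -m jog '[[[0,0,0,0,30],[0,0,0,0,45],[0,0,0,0,60],[0,0,0,0,70],[0,0,0,0,70],[0,0,-0.15,0,70],[0,0,-0.35,0,70],[0,0,-0.55,0,70],[0,0,-0.75,0,70],[0,0,-0.95,0,70]]]'; python3 -m jog '[[[-0.2,0,-0.1,0,70],[-0.45,0,-0.2,0,70],[-0.7,0,-0.2,0,70],[-0.9,0,-0.2,0,70],[-1,0,-0.2,0,70],[-1,0,-0.2,0,70]]]'; python3 - <<'E'
from h import *
np.set_printoptions(precision=2,suppress=True)
T,t=snap("top"); S,s=snap("scene")
a=cv2.resize(t[160:300,215:355],(400,400),interpolation=cv2.INTER_CUBIC); b=cv2.resize(s[130:280,300:450],(400,400),interpolation=cv2.INTER_CUBIC)
cv2.imwrite("pics/e.png",np.hstack([a,b]))
print(proj(T,[[557,30,75],[556,12,75],[565.5,174,240]]),proj(S,[[557,30,75],[556,12,75],[565.5,174,240]]))
E
```

```text
time_s: 24.1
position: [559.4, 10.9, 276.8]
tcp_rot: [[0.063, 0.998, 0.001], [0.998, -0.063, -0.0], [-0.0, 0.001, -1.0]]
contact_force: [0.4, 0.8, -0.3]
finger_gap: 0.753
finger_force: 0.0
time_s: 24.7
position: [546.2, -191.7, 314.8]
tcp_rot: [[0.067, 0.998, -0.0], [0.998, -0.067, -0.001], [-0.001, 0.0, -1.0]]
contact_force: [-0.7, 1.0, -0.4]
finger_gap: 0.753
finger_force: 0.0
[[318.84 229.34]
 [325.9  229.77]
 [254.6  211.94]] [[324.7  250.38]
 [319.02 254.72]
 [373.2  174.26]]
```

View pics/e.png

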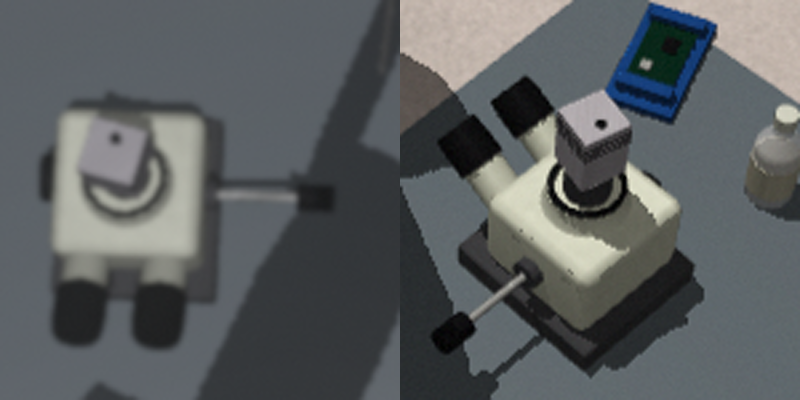

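The camera stands upright inside the rim. The knob is at top pixel (325,229) and scene pixel (320,255), which matches the middle click as predicted (326,230) and (319,255). Handing in.

```bash
python3 -c "
from plant import *
print(close_job())"
```

```text
the job is handed in; nothing more can be done
None
```

I stood the camera on its nose, let go, then took it again and set it upright inside the seat's rim; the rod is at its middle click, and the job was handed in at about 25 s with the arm clear.

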